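# Snap the lid onto the pin pot

## Task

Shut the open pin pot on the milliner's table: set its loose black lid squarely on the mouth of the pot and press it down until it snaps fully home all round, then keep pressing firmly on it. Finish while still pressing the lid down, with the pot standing upright on the table, and leave the jar, reel, brush and wooden stand foot where they are.

Things in the scene. Friction and masses are not known exactly. Their poses are not given: they have to be found in the camera images.
- pot: the open pin pot: a loose round grey plastic pot with pins in it, about 180 g, 50 mm tall, standing on the table. Body 56 mm in diameter up to a shoulder 37 mm above its foot, then a neck 48.6 mm in diameter (mouth 44 mm) with a rounded springy bead around it, 54 mm in diameter, 44 mm above the foot. Origin: centre of its underside; z up its axis; round, its yaw means nothing.
- pot_rim (a point): centre of the pot's mouth, level with the rim, 50 mm above the pot's underside. A lid laid loosely on the pot rests on the bead with its origin about 46 mm above the pot's underside (lid's top at 60 mm); fully home the inside of its top sits on the rim, its origin 38.5 mm above the pot's underside (lid's top at 52.5 mm).
- lid: the pot's loose lid: a round black plastic cap with a finely ribbed edge, 60 mm in diameter, 14 mm high, 25 g, lying right way up (flat top up, open skirt down) on the table at the start. Skirt 11.5 mm deep inside, with a rounded lip 50.4 mm in inner diameter at its foot that snaps over the pot's bead. Origin: centre of the skirt's lower edge; z up through the lid.
- lid_top (a point): centre of the lid's flat top, 14 mm above the lid's origin. Laid on the pot and pressed straight down near here, the lid resists with about 11 to 15 N within the first 3 mm, then suddenly gives way, snaps in and stays; the whole stroke to the stop is 8 mm. Sometimes one side goes on first: then press on, the other follows at about the same force. It can be gripped across its 60 mm edge.
- jar: a closed glass jar with a brass cap, 52 mm in diameter, 60 mm tall, to be left alone. Origin: centre of its underside.
- reel: an empty pale wooden reel, 60 mm in diameter, 24 mm high, lying flat, to be left alone. Origin: centre of its underside.
- brush: a flat wooden-handled brush, 200 mm long, 42 mm wide, 20 mm high, lying on the table, to be left alone. Handle to its -x, bristles to its +x; origin at the middle of its length, on the table.
- foot: the foot of a hat stand: a wooden block 120 x 160 mm, 45 mm high, with an upright bolt to 75 mm, to be left alone. Origin: centre of its underside.
Not all that is in view belongs to the job. What is meant by the lid is not blue, green or pink, and is the larger of those in its own colour.

How it is judged:
By the outcome, as a careful person would: the job done as asked, in the order asked, and still so for the second after the job is handed in, while the arm keeps its last pose, push and grip.
It also fails if it takes over 54 s, if anything falls off the work surface, if the arm or the gripper's body presses on something with over 40 N, if the wrist force passes 120 N, or if a joint passes its speed limit or range.

## Robot

A 7-joint arm with a two-finger parallel gripper is mounted at the origin on the work surface. World frame = base frame: x ahead of the robot, y to its left, z up, the work surface at z = 0. Lengths are in m, angles in rad, forces in N, time in s.
With the tool pointing down it reaches from about 0.4 to 0.875 m from the base axis. Payload 4.4 kg.
Tool frame: the origin (TCP) lies between the finger pads; the fingertips stand 14 mm ahead of it and the grasp point (between the pads) lies 5 mm behind it; z points along the fingers, y is the direction in which the jaws open and shut (so a half turn about z gives the same grasp; the last joint's range is limited). The gripper opens to 85 mm and grips with 20 to 120 N. Pads are 22 mm wide; open, the fingers measure 114 mm over their backs; the gripper's body (76 mm by 85 mm) begins 54 mm behind the grasp point. The pads swing forward as they close: fully open they stand 13 mm farther back than shut.
Start: joints at [-1.311, 0.628, 0.038, 1.517, -0.027, 0.996, -0.02], TCP at [0.208, 0.616, 0.245] pointing down, gripper open.
Joint ranges: [-3.06, 3.06], [-0.37, 2.12], [-1.25, 1.32], [0.18, 2.47], [-1.1, 4.24], [0.23, 1.98], [-2.94, 2.94]. Speed limits (rad/s): [2.57, 2.57, 3.14, 3.14, 3.14, 3.14, 3.14].

## Interface

Orientations are given as [roll, pitch, yaw] about the fixed x, y, z axes, in that order (R = Rz(yaw) Ry(pitch) Rx(roll)).
In Python, from bench import * gives the robot as it stands. The module is installed in compiled form; this text tells all that it offers.
- The arm moves only by the tool play_rows, never from a script. Its argument "motion" is a list that holds one entry, the list of rows, each a list of 7 numbers: the opening, from 0 (shut) to 1 (fully open), then the shift along the tool's x, y, z in mm, then the turn, a rotation vector about the tool's x, y, z in rad. In form: [[[jaw, x, y, z, wx, wy, wz], ...]]. A call has 1 to 20 rows; each row is the pose to reach, as a shift and turn from the pose commanded when the call began, along the tool's axes at that moment; what a row does not reach only later rows make up. A row lasts 1/10 s, in which the tool goes at most 50 mm and 8.59 degrees, less where a joint would pass 70% of its speed; a pose out of reach is approached as far as the arm can. A call with a gripper value outside its range is refused whole. The fingers move at their own pace and stop on an object; "newtons" is the grip in N (left out, the last holds). Time passes only in rows, so rows that repeat a pose let the fingers close. It gives the time, the measured TCP pose, the force and the opening at its end, in the units of the state.
- state(): the state, without advancing time (a new reading comes with each control period).
- get_image(name): name is "side" or "top"; returns the picture (400x640x3 uint8, red, green, blue); there is no depth.
- get_calibration(name): a dict with "fx", "fy", "cx", "cy" (pixels), "T" (4x4, takes a point from camera to world coordinates). Camera axes: x right, y up, looking along -z (the intrinsics and any distortion apply to the point x, -y, -z); pixel columns grow to the right and rows downward; lengths in m; the calibration is good to about 2 mm. A picture is of the moment at which its call begins. get_calibration takes no time and is no camera call.
- close_job(): hands the job in, once; it reports no verdict.
Trained networks look in the newest picture that a camera, given by its name, has taken for a name from the list of things; names that differ only in an ending like _2 or _b are one class to them, and where a whole thing is asked for, a point or a joint stands for the part that bears it (a point fixed in the world has none). Each returns a list of dicts, best first, with "score" (0 to 1); they miss things now and then, are a little off and sometimes report something else, mostly with a low value. They report only what shows in the picture. A call takes as long as a camera call. They do not tell look-alikes from the thing itself.
- boxes_of(query, camera): "at" ([x, y, z] in m, in the coordinates of the camera as it stood for that picture, good to about 4 mm: the middle of the surface that is visible of it).
- landmark_of(query, camera): "at" ([x, y, z] in m, in the coordinates of the camera as it stood for that picture, good to about 4 mm: a listed point, or the origin of a listed thing).
The state is a dict: "t": time; "joint_pos": joint angles; "joint_velocities": joint speeds; "joint_torque": joint torques, N m; "ee_pos": TCP position; "eef_rot": TCP orientation; "ft_force": force on the tool from outside, world axes, zero at the start; "ft_torque": the same for the moment, N m; "opening": finger opening in m.
Only numpy, scipy, OpenCV 4.12 (cv2) and the standard library are available. Lean on these libraries where they do the work, as an engineer would, in place of code of your own. Each camera call takes 0.05 s, during which the arm holds its last target.

## Working session

There is one attempt and no reset: what is moved stays moved. The work goes in short steps, Python scripts to look and compute and a tool call to move; the robot and the scene stay as the last step left them, time stands still between calls to the robot, and variables do not carry over. Pictures are saved under pics/ and viewed, and the job is handed in when it is done.

Besides the shell and the picture viewer there is one more tool, called after "Emit:" as name(argument=value, ...) on one line, values as JSON. play_rows: Moves the arm, as the interface text tells. Its arguments: {"type":"object","properties":{"motion":{"type":"array","items":{"type":"array","items":{"type":"array","items":{"type":"number"}}}},"newtons":{"type":"number"}},"required":["motion"]}

```bash
mkdir -p pics; python3 - <<'E'
from bench import *
import cv2
for n in ("side","top"):
    im=get_image(n); cv2.imwrite(f"pics/{n}0.png",im[:,:,::-1])
    c=get_calibration(n); print(n,{k:(v if k!='T' else None) for k,v in c.items()}); print(c['T'])
    import numpy as np
    T=np.array(c['T'])
    for q in ("pot_rim","pot","lid","lid_top","jar","reel","brush","foot"):
        for d in landmark_of(q,n)[:3]:
            p=T@np.append(d['at'],1); print(q,round(d['score'],2),p[:3].round(4))
s=state();print(s['t'],s['ee_pos'],s['eef_rot'],s['ft_force'],s['opening'])
E
```

```text
side {'fx': 461.2199833121667, 'fy': 461.2199833121667, 'cx': 309.3032200087565, 'cy': 196.07997793764244, 'T': None}
[[ 0.79961313  0.37204431 -0.47138294  0.00799932]
 [-0.60049553  0.4889787  -0.63269656 -0.74583727]
 [-0.00489494  0.78897583  0.61440474  0.80484219]
 [ 0.          0.          0.          1.        ]]
pot_rim 0.98 [0.6068 0.1609 0.0515]
pot 0.71 [ 0.6058  0.1604 -0.0026]
lid 0.83 [ 0.4761 -0.2481 -0.003 ]
lid 0.74 [ 0.4619 -0.0394  0.0014]
lid 0.7 [ 0.5562 -0.039   0.0009]
lid_top 0.94 [ 0.4848 -0.1305  0.0162]
lid_top 0.85 [ 0.4775 -0.2499  0.0142]
lid_top 0.81 [ 0.5854 -0.1373  0.0096]
jar 0.56 [ 7.559e-01  8.000e-03 -1.000e-04]
reel 0.6 [6.627e-01 3.695e-01 6.000e-04]
brush 0.82 [ 0.5406 -0.3683 -0.    ]
foot 0.82 [ 0.3761  0.3848 -0.    ]
foot 0.24 [0.6068 0.1631 0.0494]
top {'fx': 387.3704735817438, 'fy': 387.3704735817438, 'cx': 318.3312850931023, 'cy': 198.9761550570129, 'T': None}
[[ 0.02593368  0.99635217 -0.08130071  0.51084559]
 [-0.99938169  0.02390894 -0.02577979  0.00998105]
 [-0.02374193  0.081919    0.99635616  1.04729302]
 [ 0.          0.          0.          1.        ]]
pot_rim 0.84 [0.6064 0.1633 0.0546]
pot 0.83 [ 0.6064  0.1562 -0.0013]
lid 0.92 [ 0.4866 -0.1324  0.0011]
lid 0.85 [ 0.4804 -0.2468  0.0008]
lid 0.74 [ 0.5603 -0.0397  0.0016]
lid_top 0.95 [ 0.5583 -0.0356  0.0116]
lid_top 0.84 [ 0.4866 -0.1289  0.014 ]
lid_top 0.77 [ 0.4646 -0.0357  0.0138]
jar 0.67 [0.7564 0.0064 0.0029]
reel 0.76 [ 0.6658  0.3693 -0.0011]
brush 0.82 [ 0.5416 -0.3646  0.0007]
foot 0.67 [0.3739 0.383  0.0029]
0.9 [0.20803064 0.61582473 0.2453216 ] [ 3.14157865e+00 -3.79973345e-05  2.81577808e+00] [-0.7829511   0.7778001  -0.40965376] 0.08560709324489639
```

View pics/side0.png

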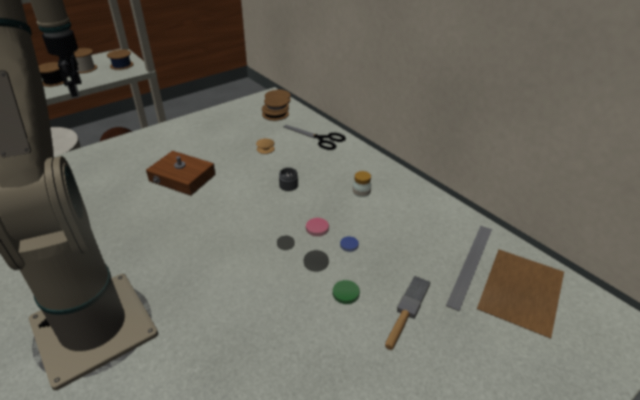

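View pics/top0.png

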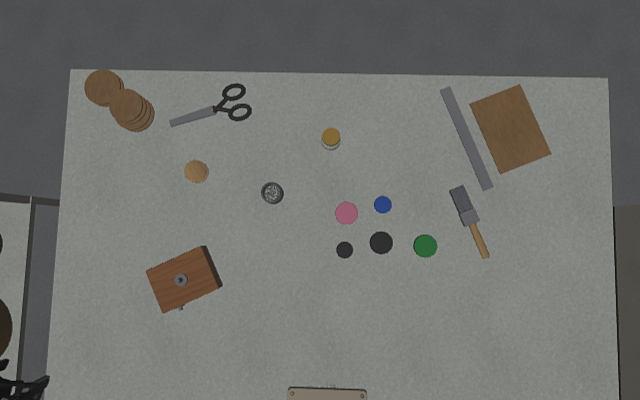

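The top view shows the large black lid at about px (381,243), with a smaller black decoy at (344,250), and the pot at (272,193). I'll refine both positions by fitting silhouettes.

```bash
cat > h.py <<'E'
from bench import *
import numpy as np, cv2
from scipy.optimize import least_squares
def proj(n,P):
    c=get_calibration(n);T=np.array(c['T']);q=(np.asarray(P)-T[:3,3])@T[:3,:3]
    x,y,z=q[:,0],-q[:,1],-q[:,2]
    return np.c_[c['fx']*x/z+c['cx'],c['fy']*y/z+c['cy']].astype(np.float32)
def ring(x,y,z,r):
    a=np.linspace(0,2*np.pi,72,endpoint=False);return np.c_[x+r*np.cos(a),y+r*np.sin(a),0*a+z]
def sil(n,x,y,rings):
    return cv2.convexHull(proj(n,np.vstack([ring(x,y,z,r) for z,r in rings])))
def soft(h,shape,s=8):
    m=np.zeros((shape[0]*s,shape[1]*s),np.uint8);cv2.fillPoly(m,[np.round((h+.5)*s-.5).astype(int)],255)
    return cv2.resize(m,shape[::-1],interpolation=cv2.INTER_AREA)/255.
def fit(n,im,g,rings,step=.0005,span=.012):
    """maximise correlation of silhouette with darkness, local window"""
    gray=im.astype(float).mean(2)
    u,v=proj(n,[[g[0],g[1],.01]])[0].astype(int);w=26
    W=gray[v-w:v+w,u-w:u+w]
    def cost(p):
        h=sil(n,p[0],p[1],rings)-np.array([u-w,v-w],np.float32)
        m=cv2.GaussianBlur(soft(h,W.shape),(0,0),max(p[2],.3)) 
        return m
    best=None
    for sg in (.7,1.2):
      for dx in np.arange(-span,span,.001):
        for dy in np.arange(-span,span,.001):
            m=cost([g[0]+dx,g[1]+dy,sg]); k=cv2.GaussianBlur(m,(0,0),3)
            c=-np.corrcoef(m.ravel(),W.ravel())[0,1]
            if best is None or c>best[0]: best=(c,g[0]+dx,g[1]+dy,sg)
    return np.round(best,4)
E
cat > m.py <<'E'
from h import *
lid=[(0,.03),(.014,.03)]; pot=[(0,.028),(.037,.028),(.044,.027),(.05,.0243)]
for n in ("side","top"):
    im=cv2.imread(f"pics/{n}0.png")
    print(n,"lid",fit(n,im,(.486,-.131),lid),"pot",fit(n,im,(.6065,.161),pot),
     "small",fit(n,im,(.463,-.038),[(0,.022),(.012,.022)]))
E
time python3 m.py
for n in side top; do python3 - <<E
import cv2
a=cv2.imread("pics/${n}0.png")
c=[(250,140),(230,140)]["$n"=="top" ];x,y=c
cv2.imwrite("pics/${n}0z.png",cv2.resize(a[y:y+140,x:x+210],None,fx=3.6,fy=3.6,interpolation=cv2.INTER_CUBIC))
E
done
```

```text
Traceback (most recent call last):
  File "m.py", line 6, in <module>
    "small",fit(n,im,(.463,-.038),[(0,.022),(.012,.022)]))
            ~~~^^^^^^^^^^^^^^^^^^^^^^^^^^^^^^^^^^^^^^^^^^
  File "h.py", line 28, in fit
    m=cost([g[0]+dx,g[1]+dy,sg]); k=cv2.GaussianBlur(m,(0,0),3)
  File "h.py", line 21, in cost
    h=sil(n,p[0],p[1],rings)-np.array([u-w,v-w],np.float32)
      ~~~^^^^^^^^^^^^^^^^^^^
  File "h.py", line 11, in sil
    return cv2.convexHull(proj(n,np.vstack([ring(x,y,z,r) for z,r in rings])))
                          ~~~~^^^^^^^^^^^^^^^^^^^^^^^^^^^^^^^^^^^^^^^^^^^^^^^
  File "h.py", line 5, in proj
    c=get_calibration(n);T=np.array(c['T']);q=(np.asarray(P)-T[:3,3])@T[:3,:3]
ValueError: time passes only in moves, steps and waits

real	0m7.050s
user	0m5.310s
sys	0m0.305s
```

```bash
python3 - <<'E'
from h import *
# two more readings of networks
for n in ("side","top"):
    get_image(n);T=np.array(get_calibration(n)['T'])
    for q in ("pot_rim","lid_top"):
        for d in landmark_of(q,n)[:6]:
            p=T@np.append(d['at'],1); print(n,q,round(d['score'],2),p[:3].round(4))
E
```

```text
side pot_rim 0.82 [0.6099 0.1633 0.0502]
side lid_top 0.98 [ 0.487  -0.1308  0.0129]
side lid_top 0.8 [ 0.5835 -0.1345  0.0107]
side lid_top 0.66 [ 0.5604 -0.0394  0.0128]
side lid_top 0.57 [ 0.4779 -0.2506  0.0169]
side lid_top 0.52 [ 0.4627 -0.037   0.0151]
top lid_top 0.85 [ 0.4807 -0.2519  0.0139]
top lid_top 0.82 [ 0.557  -0.0374  0.0132]
top lid_top 0.65 [ 0.4901 -0.1309  0.0119]
top lid_top 0.59 [0.6048 0.159  0.053 ]
top lid_top 0.54 [ 0.4666 -0.037   0.0124]
top lid_top 0.53 [ 0.5854 -0.1352  0.0114]
```

View pics/top0z.png

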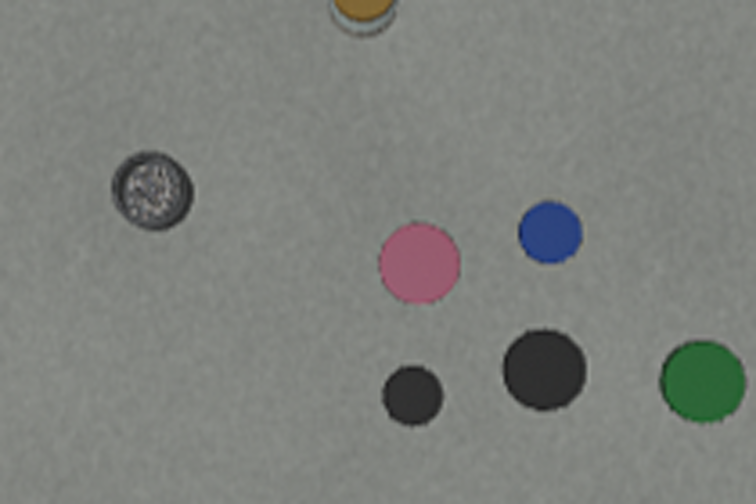

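The zoomed picture confirms it: the large black lid is at zoom px (545,370), and the pot is dark-rimmed with bright pins inside. I'll cache the calibration and use filled masks.

```bash
python3 - <<'E'
from bench import *
import pickle
pickle.dump({n:get_calibration(n) for n in("side","top")},open("cal.pkl","wb"))
E
cat > h.py <<'E'
import numpy as np, cv2, pickle
from scipy.optimize import minimize
CAL=pickle.load(open("cal.pkl","rb"))
def proj(n,P):
    c=CAL[n];T=np.array(c['T']);q=(np.asarray(P)-T[:3,3])@T[:3,:3]
    x,y,z=q[:,0],-q[:,1],-q[:,2]
    return np.c_[c['fx']*x/z+c['cx'],c['fy']*y/z+c['cy']].astype(np.float32)
def ring(x,y,z,r):
    a=np.linspace(0,2*np.pi,72,endpoint=False);return np.c_[x+r*np.cos(a),y+r*np.sin(a),0*a+z]
def sil(n,x,y,rings): return cv2.convexHull(proj(n,np.vstack([ring(x,y,z,r) for z,r in rings])))
def soft(h,w,s=8):
    m=np.zeros((w*s,w*s),np.uint8);cv2.fillPoly(m,[np.round((h+.5)*s-.5).astype(int)],255)
    return cv2.resize(m,(w,w),interpolation=cv2.INTER_AREA)/255.
def fit(n,im,g,rings,fill=False):
    gray=im.astype(float).mean(2);u,v=proj(n,[[g[0],g[1],.01]])[0].astype(int);w=24
    W=gray[v-w:v+w,u-w:u+w];bg=np.median(W);D=np.clip(bg-W,0,None);D/=np.percentile(D,97);D=np.clip(D,0,1)
    if fill:
        b=(D>.4).astype(np.uint8);cs,_=cv2.findContours(b,cv2.RETR_EXTERNAL,cv2.CHAIN_APPROX_NONE)
        c=min(cs,key=lambda c:-cv2.contourArea(c));f=np.zeros_like(b);cv2.drawContours(f,[c],-1,1,-1)
        f=cv2.erode(f,np.ones((3,3)));D[f>0]=1
    off=np.array([u-w,v-w],np.float32)
    cost=lambda p:((cv2.GaussianBlur(soft(sil(n,p[0]/1e3,p[1]/1e3,rings)-off,2*w),(0,0),.7)-D)**2).sum()
    r=minimize(cost,np.array(g)*1e3,method="Nelder-Mead",options=dict(initial_simplex=np.array(g)*1e3+np.array([[-6,-4],[6,-4],[0,7]])))
    return (r.x).round(1),round(r.fun,2)
lid=[(0,.03),(.014,.03)]; pot=[(0,.028),(.037,.028),(.044,.027),(.05,.0243)]
E
cat > m.py <<'E'
from h import *
for n in ("side","top"):
    im=cv2.imread(f"pics/{n}0.png")
    print(n,"lid",fit(n,im,(.486,-.131),lid),"pot",fit(n,im,(.6065,.161),pot,True))
E
python3 m.py; python3 -c "
from bench import *;s=state();print(s['t'],s['ee_pos'],s['eef_rot'])"
```

```text
side lid (array([ 482.2, -133.1]), np.float64(31.33)) pot (array([607.2, 160.5]), np.float64(6.35))
top lid (array([ 484.2, -131.9]), np.float64(4.56)) pot (array([608.5, 160.4]), np.float64(4.56))
1.2 [0.20804051 0.61580452 0.24530716] [-3.14156417e+00 -6.45348708e-06  2.81575551e+00]
```

View pics/side0z.png

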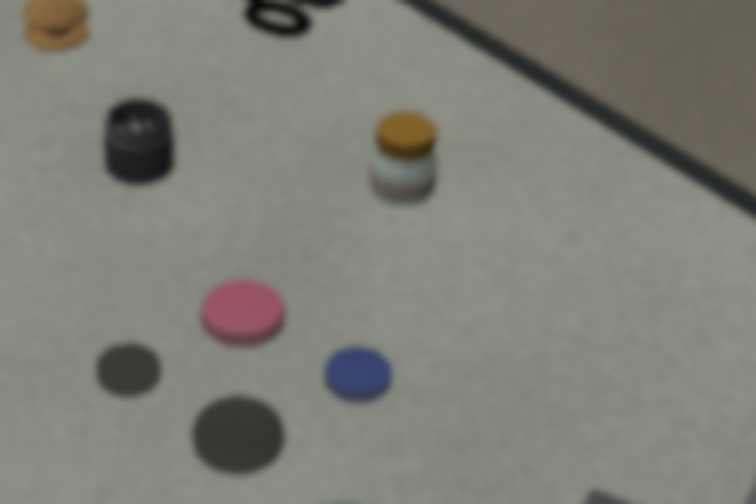

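Emit:
play_rows(motion=[[[1,-375,-260,0,0,0,1.245],[1,-375,-260,0,0,0,1.245],[1,-375,-260,0,0,0,1.245],[1,-375,-260,0,0,0,1.245],[1,-375,-260,0,0,0,1.245],[1,-375,-260,0,0,0,1.245],[1,-375,-260,0,0,0,1.245],[1,-375,-260,0,0,0,1.245],[1,-375,-260,0,0,0,1.245],[1,-375,-260,0,0,0,1.245],[1,-501,-620,125,0,0,1.245],[1,-501,-620,125,0,0,1.245],[1,-501,-620,125,0,0,1.245],[1,-501,-620,125,0,0,1.245],[1,-501,-620,125,0,0,1.245],[1,-501,-620,125,0,0,1.245],[1,-501,-620,125,0,0,1.245],[1,-501,-620,125,0,0,1.245],[1,-501,-620,125,0,0,1.245],[1,-501,-620,125,0,0,1.245]]], newtons=30)

```text
t: 3.2
ee_pos: [0.4838, -0.1332, 0.1199]
eef_rot: [-3.141, -0.0, 1.567]
ft_force: [0.9, 0.5, 0.1]
opening: 0.0857
```

Emit:
play_rows(motion=[[[1,0,0,40,0,0,0],[1,0,0,75,0,0,0],[1,0,0,95,0,0,0],[1,0,0,106,0,0,0],[1,0,0,106,0,0,0],[1,0,0,106,0,0,0]]])

```text
t: 3.8
ee_pos: [0.485, -0.1311, 0.0151]
eef_rot: [3.14, -0.0, 1.572]
ft_force: [-0.2, -0.0, 1.4]
opening: 0.0855
```

```bash
python3 - <<'E'
from bench import *
import cv2
for n in ("side","top"):
    im=get_image(n); cv2.imwrite(f"pics/{n}1.png",im[:,:,::-1])
    x,y={"side":(240,180),"top":(300,160)}[n]
    cv2.imwrite(f"pics/{n}1z.png",cv2.resize(im[y:y+120,x:x+180,::-1],None,fx=4,fy=4,interpolation=cv2.INTER_CUBIC))
s=state();print(s['t'],s['ee_pos'],s['eef_rot'],s['ft_force'],s['opening'])
E
```

```text
3.9 [ 0.48522241 -0.13169225  0.01549629] [3.13940630e+00 4.88446995e-04 1.57157756e+00] [ 0.60267742 -0.37448342  0.23986016] 0.08581118355288009
```

View pics/side1z.png

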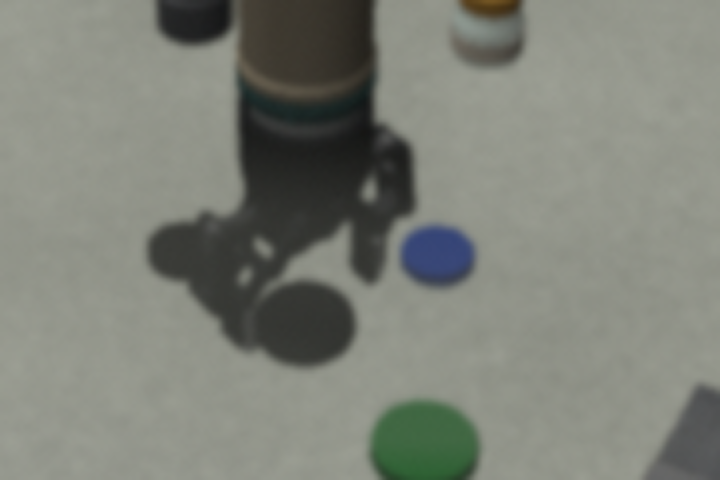

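View pics/top1z.png

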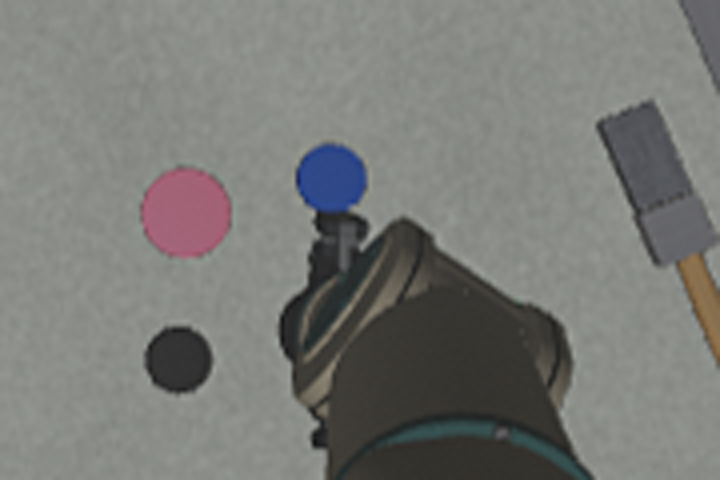

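Side view: the lid is at zoom px (305,322), midway between the two fingertips at (240,330) and (365,275). I'll lower it slightly and close.

Emit:
play_rows(motion=[[[1,0,0,3,0,0,0],[0.6,0,0,3,0,0,0],[0.5,0,0,3,0,0,0],[0.5,0,0,3,0,0,0],[0.5,0,0,3,0,0,0],[0.5,0,0,3,0,0,0],[0.5,0,0,3,0,0,0],[0.5,0,0,3,0,0,0]]], newtons=30)

```text
t: 4.7
ee_pos: [0.4844, -0.132, 0.012]
eef_rot: [3.141, -0.0, 1.571]
ft_force: [-1.3, 0.2, 6.8]
opening: 0.0585
```

Emit:
play_rows(motion=[[[0.4,0,0,-2,0,0,0],[0.4,0,0,-5,0,0,0],[0.4,0,0,-20,0,0,0],[0.4,0,0,-60,0,0,0],[0.4,0,0,-100,0,0,0],[0.4,0,0,-108,0,0,0],[0.4,0,0,-108,0,0,0]]])

```text
t: 5.4
ee_pos: [0.4852, -0.132, 0.1207]
eef_rot: [3.138, 0.001, 1.571]
ft_force: [0.7, -0.2, -0.6]
opening: 0.0584
```

```bash
python3 - <<'E'
from bench import *
import cv2
for n in ("side",):
    im=get_image(n); cv2.imwrite(f"pics/{n}2.png",im[:,:,::-1])
    x,y={"side":(240,140),"top":(300,160)}[n]
    cv2.imwrite(f"pics/{n}2z.png",cv2.resize(im[y:y+140,x:x+180,::-1],None,fx=4,fy=4,interpolation=cv2.INTER_CUBIC))
s=state();print(s['t'],s['ee_pos'],s['eef_rot'],s['ft_force'],s['opening'])
E
```

```text
5.45 [ 0.4843035  -0.13169603  0.1194728 ] [ 3.14084565e+00 -1.02097524e-05  1.57112455e+00] [ 0.50497822  0.33653247 -0.51801959] 0.05853485311188434
```

View pics/side2z.png

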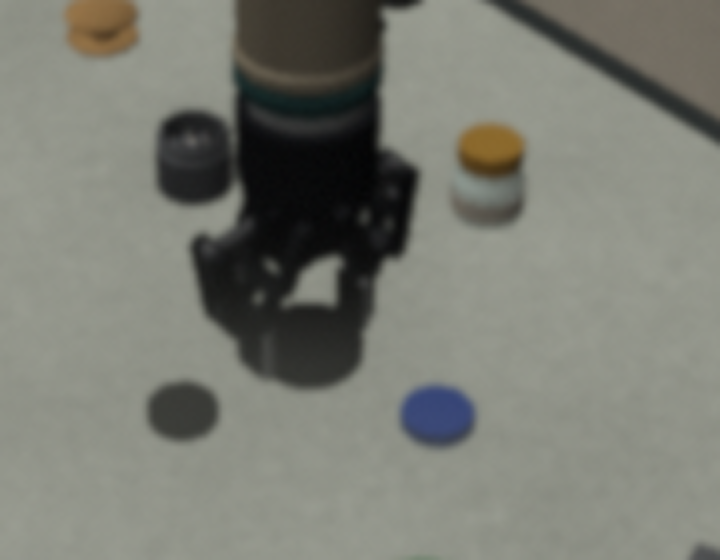

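The lid is held level between the fingers at zoom px (300,345). Next I'll carry it over the pot.

Emit:
play_rows(motion=[[[0.4,20,8,0,0,0,0],[0.4,55,23,0,0,0,0],[0.4,95,40,0,0,0,0],[0.4,135,57,0,0,0,0],[0.4,175,74,0,0,0,0],[0.4,215,91,0,0,0,0],[0.4,250,106,0,0,0,0],[0.4,275,116,10,0,0,0],[0.4,288,122,25,0,0,0],[0.4,292.5,123.5,35,0,0,0],[0.4,292.5,123.5,35,0,0,0],[0.4,292.5,123.5,35,0,0,0],[0.4,292.5,123.5,35,0,0,0]]])

```text
t: 6.75
ee_pos: [0.6078, 0.1588, 0.0846]
eef_rot: [3.141, 0.001, 1.568]
ft_force: [0.0, -0.0, 0.2]
opening: 0.0586
```

```bash
python3 - <<'E'
from bench import *
import cv2
for n in ("side","top"):
    im=get_image(n); cv2.imwrite(f"pics/{n}3.png",im[:,:,::-1])
    x,y={"side":(230,120),"top":(210,130)}[n]
    cv2.imwrite(f"pics/{n}3z.png",cv2.resize(im[y:y+100,x:x+120,::-1],None,fx=6,fy=6,interpolation=cv2.INTER_CUBIC))
s=state();print(s['t'],s['ee_pos'],s['eef_rot'],s['ft_force'],s['opening'])
E
```

```text
6.85 [0.60805993 0.15937271 0.08504105] [3.14069230e+00 8.71851059e-05 1.56901374e+00] [ 0.81309738 -1.00911457 -1.12072746] 0.058269234976378856
```

View pics/side3z.png

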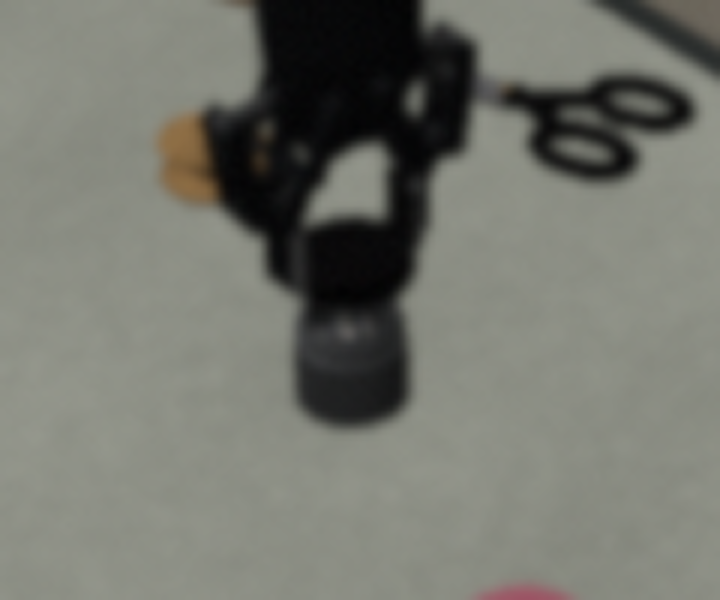

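View pics/top3z.png

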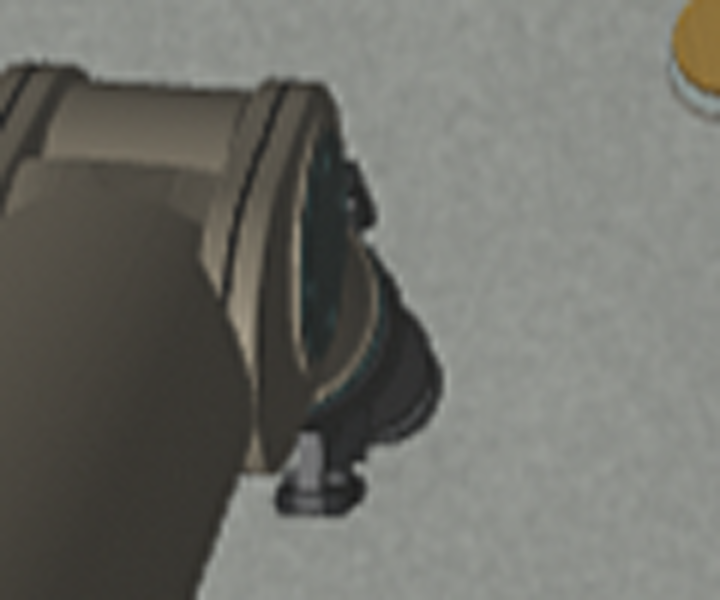

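Side view: the lid is in the fingers just above the pot, at zoom px (355,258) with the pot at (352,360). I'll overlay the model outlines to check their alignment.

```bash
python3 - <<'E'
from h import *
im=cv2.imread("pics/side3.png");x,y,s=230,120,6
z=cv2.resize(im[y:y+100,x:x+120],None,fx=s,fy=s,interpolation=cv2.INTER_CUBIC)
z=cv2.convertScaleAbs(z,alpha=2.2)
def d(h,c): cv2.polylines(z,[np.round((h-[x,y]+.5)*s).astype(int)],True,c,1)
for dz,c in ((.073,(0,255,0)),):
    d(sil("side",.608,.1605,[(dz,.03),(dz+.014,.03)]),c)
    d(proj("side",ring(.608,.1605,dz+.014,.03))[:,None],c)
d(sil("side",.608,.1605,pot),(0,0,255)); d(proj("side",ring(.608,.1605,.044,.027))[:,None],(0,0,255))
cv2.imwrite("pics/side3o.png",z)
E
```

```text
(no output)
```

View pics/side3o.png

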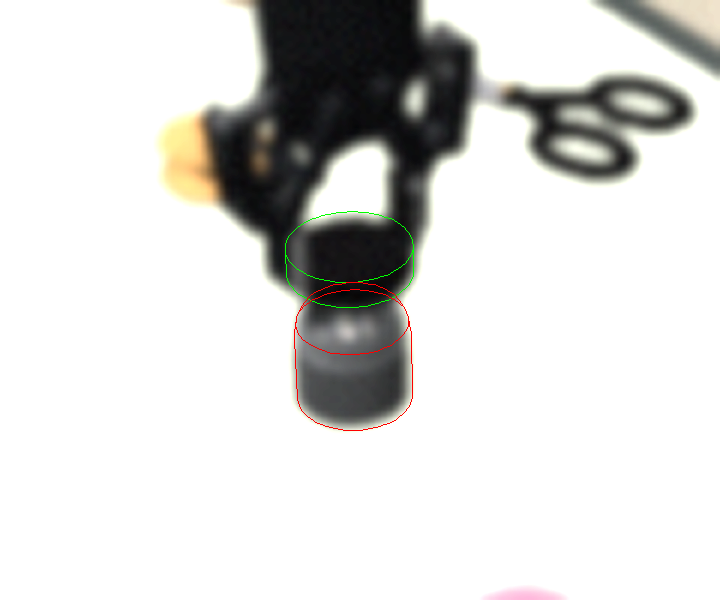

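The outlines agree to within about 1 mm, so I'll lower slowly and watch the contact force.

Emit:
play_rows(motion=[[[0.4,0,0,12,0,0,0],[0.4,0,0,18,0,0,0],[0.4,0,0,20,0,0,0],[0.4,0,0,20,0,0,0]]])

```text
t: 7.25
ee_pos: [0.6072, 0.1605, 0.0636]
eef_rot: [-3.14, 0.0, 1.571]
ft_force: [-0.2, -0.4, -0.4]
opening: 0.0587
```

Emit:
play_rows(motion=[[[0.4,0,0,1,0,0,0],[0.4,0,0,2,0,0,0],[0.4,0,0,3,0,0,0],[0.4,0,0,3,0,0,0],[0.4,0,0,3,0,0,0]]])

```text
t: 7.75
ee_pos: [0.6077, 0.1606, 0.0613]
eef_rot: [3.142, -0.0, 1.571]
ft_force: [-0.3, -0.8, 0.2]
opening: 0.0583
```

Emit:
play_rows(motion=[[[0.4,0,0,0.7,0,0,0],[0.4,0,0,1.4,0,0,0],[0.4,0,0,2,0,0,0],[0.4,0,0,2,0,0,0]]])

```text
t: 8.15
ee_pos: [0.6073, 0.1607, 0.0591]
eef_rot: [-3.141, -0.0, 1.571]
ft_force: [-1.6, 0.5, 1.0]
opening: 0.0585
```

```bash
cat > snap.py <<'E'
import sys
from bench import *
import cv2
k=sys.argv[1]
im=get_image("side"); cv2.imwrite(f"pics/side{k}.png",im[:,:,::-1])
x,y=230,120
z=cv2.resize(im[y:y+100,x:x+120,::-1],None,fx=6,fy=6,interpolation=cv2.INTER_CUBIC)
cv2.imwrite(f"pics/side{k}z.png",cv2.convertScaleAbs(z,alpha=1.6))
s=state();print(s['t'],s['ee_pos'],s['eef_rot'],s['ft_force'],s['ft_torque'],s['opening'])
E
python3 snap.py 4
```

```text
8.2 [0.6073023  0.16071418 0.05915441] [-3.14074106e+00 -1.26021605e-04  1.57094283e+00] [-1.41053457 -0.26660415  0.47523541] [0.0693676  0.22564296 0.02283205] 0.058468085118522826
```

View pics/side4z.png

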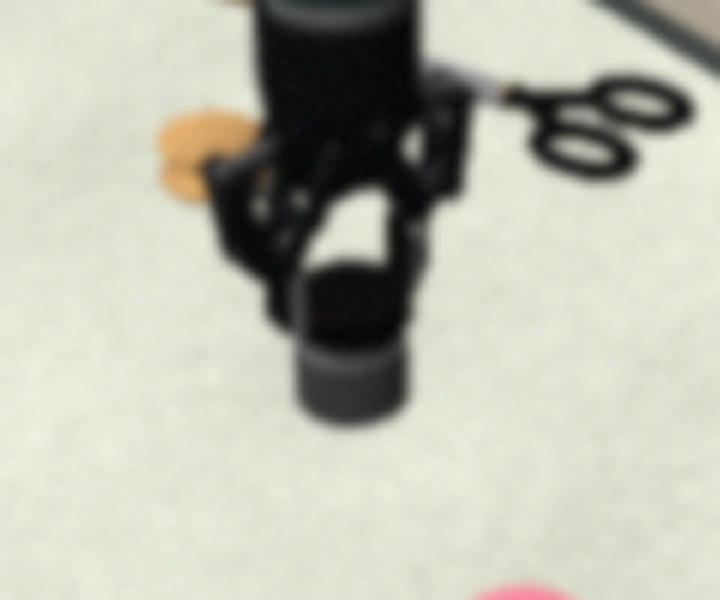

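The lid is now around the neck: its lower edge is at about 47 mm, below the 50 mm rim, with almost no force. I'll seat it on the bead.

Emit:
play_rows(motion=[[[0.4,0,0,0.5,0,0,0],[0.4,0,0,1,0,0,0],[0.4,0,0,1,0,0,0]]])

```text
t: 8.5
ee_pos: [0.6073, 0.1607, 0.0583]
eef_rot: [-3.141, -0.0, 1.571]
ft_force: [-2.6, 0.2, 2.2]
opening: 0.0583
```

Emit:
play_rows(motion=[[[0.4,0,0,0.5,0,0,0],[0.4,0,0,0.5,0,0,0]]])

```text
t: 8.7
ee_pos: [0.6074, 0.1607, 0.0582]
eef_rot: [-3.141, -0.0, 1.571]
ft_force: [-4.1, 1.2, 5.5]
opening: 0.0585
```

Emit:
play_rows(motion=[[[0.75,0,0,-0.3,0,0,0],[0.85,0,0,-0.3,0,0,0],[1,0,0,-0.3,0,0,0],[1,0,0,-0.3,0,0,0],[1,0,0,-10,0,0,0],[1,0,0,-40,0,0,0],[1,0,0,-60,0,0,0],[0,0,0,-60,0,0,0],[0,0,0,-60,0,0,0],[0,0,0,-60,0,0,0],[0,0,0,-60,0,0,0],[0,0,0,-60,0,0,0],[0,0,0,-60,0,0,0]]])

```text
t: 10.0
ee_pos: [0.6074, 0.1605, 0.1172]
eef_rot: [-3.141, 0.0, 1.571]
ft_force: [0.0, 0.3, 0.8]
opening: 0.0002
```

```bash
python3 snap.py 5
```

```text
10.05 [0.60752527 0.16050021 0.1173365 ] [-3.14089528e+00  2.52413342e-04  1.57069780e+00] [-0.06744546  0.11111776 -0.18064453] [-0.00292946 -0.01114151 -0.01693257] 0.0003184390312378985
```

View pics/side5z.png

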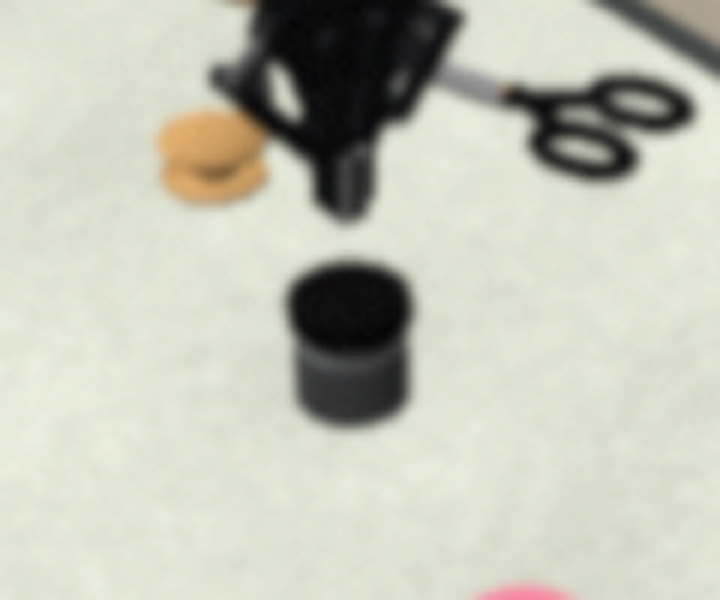

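The lid sits level on the pot at zoom px (350,305), and the closed fingers are above its centre. Now pressing.

Emit:
play_rows(motion=[[[0,0,0,20,0,0,0],[0,0,0,34,0,0,0],[0,0,0,39,0,0,0],[0,0,0,39,0,0,0]]])

```text
t: 10.45
ee_pos: [0.607, 0.1604, 0.0777]
eef_rot: [-3.139, 0.001, 1.571]
ft_force: [-0.4, 0.4, -0.6]
opening: -0.0
```

Emit:
play_rows(motion=[[[0,0,0,1,0,0,0],[0,0,0,2,0,0,0],[0,0,0,3,0,0,0],[0,0,0,4,0,0,0],[0,0,0,4,0,0,0]]])

```text
t: 10.95
ee_pos: [0.6077, 0.1606, 0.0749]
eef_rot: [3.142, -0.0, 1.571]
ft_force: [-0.3, -0.1, -0.8]
opening: -0.0001
```

Emit:
play_rows(motion=[[[0,0,0,0.7,0,0,0],[0,0,0,1.4,0,0,0],[0,0,0,2,0,0,0],[0,0,0,2,0,0,0]]])

```text
t: 11.35
ee_pos: [0.6082, 0.1607, 0.074]
eef_rot: [3.141, -0.001, 1.571]
ft_force: [-0.7, 0.4, 6.7]
opening: 0.0002
```

Emit:
play_rows(motion=[[[0,0,0,1,0,0,0],[0,0,0,2,0,0,0],[0,0,0,2,0,0,0]]])

```text
t: 11.65
ee_pos: [0.609, 0.1608, 0.0729]
eef_rot: [3.139, -0.001, 1.571]
ft_force: [-2.1, 0.5, 12.2]
opening: 0.0001
```

Emit:
play_rows(motion=[[[0,0,0,1,0,0,0],[0,0,0,2,0,0,0],[0,0,0,2,0,0,0]]])

```text
t: 11.95
ee_pos: [0.6094, 0.1608, 0.0703]
eef_rot: [3.138, -0.001, 1.571]
ft_force: [0.8, 0.2, 7.2]
opening: 0.0002
```

Emit:
play_rows(motion=[[[0,0,0,1,0,0,0],[0,0,0,2,0,0,0],[0,0,0,2,0,0,0]]])

```text
t: 12.25
ee_pos: [0.6082, 0.1607, 0.0676]
eef_rot: [3.14, -0.001, 1.571]
ft_force: [0.5, 0.6, 0.4]
opening: 0.0002
```

Emit:
play_rows(motion=[[[0,0,0,1,0,0,0],[0,0,0,2,0,0,0],[0,0,0,2,0,0,0]]])

```text
t: 12.55
ee_pos: [0.608, 0.1607, 0.0665]
eef_rot: [3.141, -0.001, 1.571]
ft_force: [-2.7, 0.5, 14.6]
opening: 0.0002
```

```bash
python3 snap.py 6
```

```text
12.6 [0.60804454 0.16069573 0.06648682] [ 3.14091362e+00 -8.91232739e-04  1.57070637e+00] [-3.47985477  0.10530753 14.98184084] [-0.09057486  0.79917104  0.01790448] -5.9131849519365695e-05
```

View pics/side6z.png

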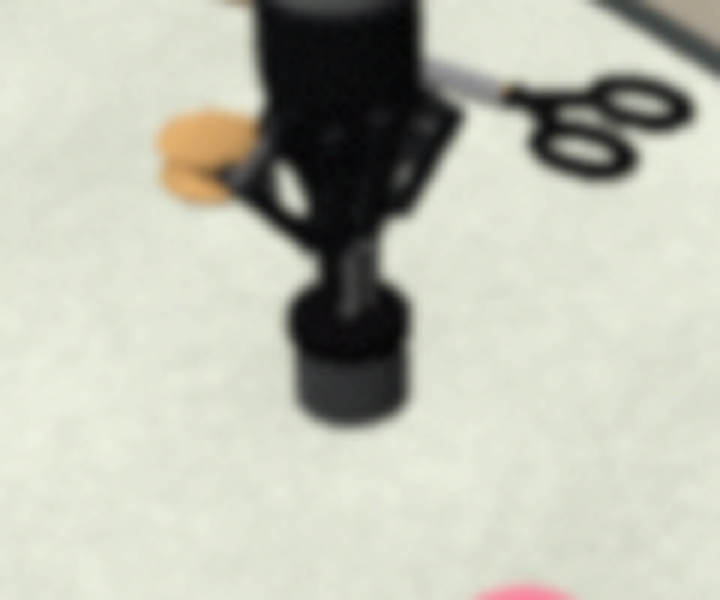

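TCP z of 66.5 mm matches the fully home height (52.5 + 14 mm), and the lid looks level. I'll press harder to make sure it's home all round and to hold it.

Emit:
play_rows(motion=[[[0,0,0,1,0,0,0],[0,0,0,2,0,0,0],[0,0,0,2,0,0,0],[0,0,0,2,0,0,0],[0,0,0,2,0,0,0],[0,0,0,2,0,0,0]]])

```text
t: 13.2
ee_pos: [0.6081, 0.1607, 0.0663]
eef_rot: [3.141, -0.002, 1.571]
ft_force: [-7.3, -1.2, 26.7]
opening: 0.0005
```

```bash
python3 snap.py 7; python3 - <<'E'
from h import *
im=cv2.imread("pics/side7.png");x,y,s=230,120,6
z=cv2.convertScaleAbs(cv2.resize(im[y:y+100,x:x+120],None,fx=s,fy=s,interpolation=cv2.INTER_CUBIC),alpha=2.5)
d=lambda h,c: cv2.polylines(z,[np.round((h-[x,y]+.5)*s).astype(int)],True,c,1)
d(sil("side",.6078,.1607,[(.0385,.03),(.0525,.03)]),(0,255,0)); d(sil("side",.6078,.1607,pot),(0,0,255))
cv2.imwrite("pics/side7o.png",z)
E
```

```text
13.25 [0.60811266 0.16070881 0.06637216] [ 3.14057816e+00 -1.70548119e-03  1.57059608e+00] [-8.03286551 -0.47726852 27.87925952] [-0.22580572  1.70393232  0.0395364 ] -1.2992303686717868e-05
```

View pics/side7o.png

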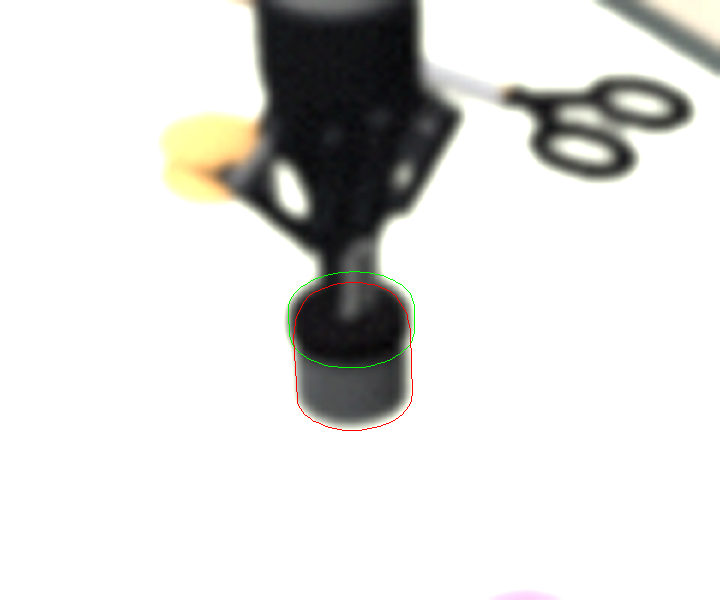

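The lid is home: 13 N more moved it only about 0.1 mm. There's about 8 N of side load, so I'll ease it before handing in.

Emit:
play_rows(motion=[[[0,0,-0.5,0,0,0,0],[0,0,-1,0,0,0,0],[0,0,-1,0,0,0,0],[0,0,-1,0,0,0,0],[0,0,-1,0,0,0,0],[0,0,-1,0,0,0,0]]])

```text
t: 13.85
ee_pos: [0.608, 0.1607, 0.0664]
eef_rot: [3.139, -0.002, 1.571]
ft_force: [-5.4, -0.4, 26.3]
opening: -0.0001
```

```bash
python3 snap.py 8; python3 - <<'E'
from bench import *
import cv2,numpy as np
im=get_image("top"); cv2.imwrite("pics/top8.png",im[:,:,::-1])
E
```

```text
13.9 [0.60805858 0.16066028 0.06638296] [ 3.13863326e+00 -1.65670958e-03  1.57048435e+00] [-6.26965556 -0.90553045 24.73807982] [-0.19169088  1.30007291 -0.01185911] -0.00018566704964894843
```

View pics/side8.png

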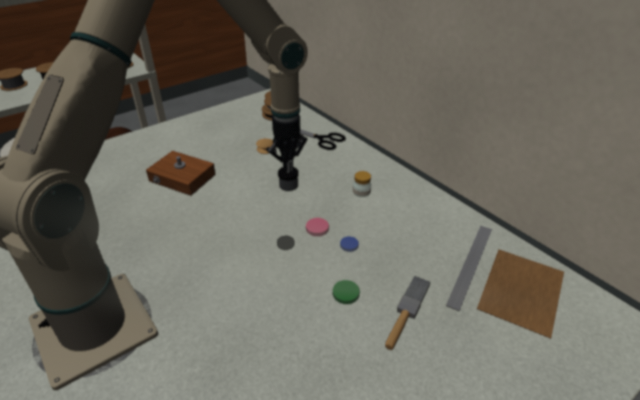

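View pics/top8.png

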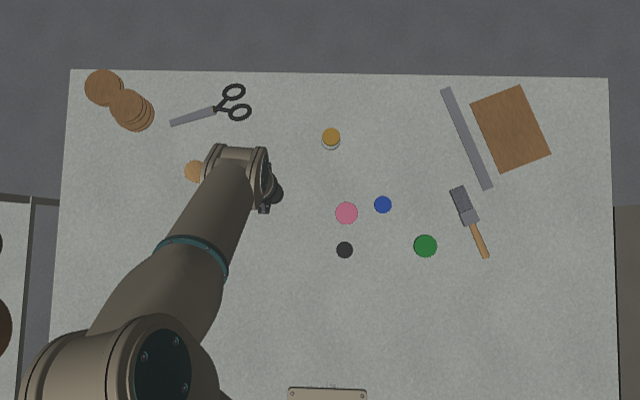

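Both views show the lidded pot upright at side px (288,180). The jar, reel, brush and foot are at the same pixels as at the start. Handing in while still pressing at about 25 N.

```bash
python3 -c "
from bench import *
print(close_job())"
```

```text
the job is handed in; nothing more can be done
None
```

The pot is shut: the large black lid snapped fully home, and I handed the job in at about 14 s with the closed fingers still pressing on it.

- **Sequence:** I gripped the lid across its edge, carried it over the pot and lowered it onto the neck. I then let go and pressed its centre with the fingers closed. It resisted with about 12 N and went on in two steps.
- **Lid home:** The last reading put the lid's top at 52.4 mm, against 52.5 mm for fully home. Another 13 N moved it only about 0.1 mm, so it was at its stop.
- **Final push:** About 25 N down, with roughly 6 N sideways left over. I tried to ease that side load from 8 N and only partly managed it, but nothing slipped.
- **Surroundings:** In the last pictures the pot stood upright, and the jar, brush and foot were where they started. The reel was partly hidden behind the arm, but the part in view had not moved.
- **Measurement limits:** The side view's fit of the lid's starting position was poor and differed from the top view by about 2 mm. I went mainly by the top view, and the grasp and fit worked. The top camera could not see the lid on the pot because the arm was in the way. That it is home all round therefore rests on the height, the force and the side view.

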